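# Hold the sticky lock of the parts chest open

## Task

A colleague needs the hatch bolt of the grey parts chest kept back: take the red-headed key from the wooden key stand, push it fully home into the red-ringed lock on the chest, twisting it a little to and fro to work it past the two sticky discs inside, then turn it a quarter turn clockwise (seen from above) to the stop. The lock springs back, so finish while still gripping the red key and holding it turned. Leave the white and green keys in the stand and do not push the other things on the table about.

Things in the scene. Friction and masses are not known exactly. Their poses are not given: they have to be found in the camera images.
- red_key_head (a point): Centre (half-way up) of the red plastic head of the key to use: 34 mm wide along x, 12 mm thick along y, 40 mm tall along z (up). The key stands upright, head up, in one of the stand's slots; half a turn about z changes nothing. The collar's underside (shoulder) is 32 mm below this point, the blade's tip 74 mm below. Pinch the head across its 12 mm from above.
- white_key_head (a point): Centre of the head of the white-headed key, same size as the red one; stays in the stand.
- green_key_head (a point): Centre of the head of the green-headed key, same size as the red one; stays in the stand.
- stand: Wooden key stand, fixed, 200 mm along x, 60 mm along y, 50 mm tall; origin at the centre of its underside. Three slots (18 x 7 mm, 50 mm deep) at x = -65, 0, +65 mm hold the keys, shoulders on its top, heads' width along its x. Which key is in which slot varies.
- keyway (a point): Centre of the slot's mouth on the flat top of the lock (blue case 80 x 80 mm, red ring, brass plug). z up, x along the slot while the plug is unturned. The vertical slot is 18 mm along x, 6.6 mm along y, over 45 mm deep. The key is home when its shoulder rests on the lock's top: head's centre 32 mm above this point.
- plug (a joint): Turn of the brass plug, rad: 0 at rest, grows clockwise seen from above, stop at 1.57; it can be twisted back to -0.6. A spring drives it to 0 (0.14 Nm at the stop; about 0.24 Nm in all with the inner discs' friction). Turning draws the steel bolt out of the hatch's keeper, 20 mm in all.
- tape_roll: Yellow roll of tape lying flat, 100 mm across, 45 mm tall; bystander.
- plug_jar: Small pale jar with a white cap, 70 mm across, 90 mm tall; bystander.
- window_handle: Aluminium window handle lying on the table, about 150 mm long, 48 mm tall; bystander.
- roller_bracket: Steel bracket with a white roller, 50 x 40 x 44 mm; bystander.
- red_key: The red-headed key as a whole, 94 mm tall, about 60 g; origin at the tip, axes as point red_key_head. Below the head: a steel collar 12 mm tall (24 x 9 mm), then a flat steel blade 42 mm long, 16 mm wide along x, 5 mm thick along y, the edges of its tip rounded by 1 mm.
- chest: Grey steel chest, fixed, 260 x 220 x 68 mm, lock case 52 mm tall on top; origin under its centre. Unseen in the lock, two stiff discs (0.045 Nm each, 7 mm thick, slot 6.2 mm) stop the tip 18 and 28 mm deep: the first rests 0.26-0.42 rad clockwise of the plug, the second as much anticlockwise. At each push lightly (5-8 N), twist its way up to 0.45 rad; it drops through.
Not all that is in view belongs to the job. Several things have the shape of the red_key; the one meant has the colours described above. Several things look just like the stand: the one meant starts farthest from the robot's base.

How it is judged:
By the outcome, as a careful person would: the job done as asked, in the order asked, and still so for the second after the job is handed in, while the arm keeps its last pose, push and grip.
It also fails if it takes over 51 s, if anything falls off the work surface, if the arm or the gripper's body presses on something with over 40 N, if the wrist force passes 120 N, or if a joint passes its speed limit or range.

## Robot

A 6-joint arm with a two-finger parallel gripper is mounted at the origin on the work surface. World frame = base frame: x ahead of the robot, y to its left, z up, the work surface at z = 0. Lengths are in m, angles in rad, forces in N, time in s.
With the tool pointing down it reaches from about 0.35 to 0.975 m from the base axis. Payload 4.9 kg.
Tool frame: the origin (TCP) lies on the centre line of the jaws, within the pads' length; the fingertips stand 11 mm ahead of it and the grasp point (between the pads) lies 8 mm behind it (manip.finger_overhang is the distance from the TCP to the fingertips, in m); y points along the fingers, z is the direction in which the jaws open and shut, and the axes are right-handed (so a half turn about y gives the same grasp; the last joint's range is limited). The gripper opens to 85 mm and grips with 20 to 120 N. Pads are 22 mm wide; open, the fingers measure 114 mm over their backs; the gripper's body (76 mm by 85 mm) begins 54 mm behind the grasp point. The pads swing forward as they close: fully open they stand 13 mm farther back than shut.
Start: joints at [1.119, 0.053, 1.613, -0, 1.476, -0.119], TCP at [0.204, 0.591, 0.242] pointing down, gripper open.
Joint ranges: [-3.01, 3.01], [-1.01, 2.22], [0.06, 2.58], [-1.02, 4.17], [0.09, 2.62], [-3.14, 3.14]. Speed limits (rad/s): [2.57, 2.57, 3.14, 3.14, 3.14, 3.14].

## Interface

Orientations are given as a unit quaternion [w, x, y, z].
In Python, from plant import readout, cams, workorder, manip gives the robot as it stands.
- The arm moves only by the tool play_rows, never from a script. Its arguments are lists of equal length, an entry for each row: "slide": the shift along the tool's x, y, z in cm, a list of three; "yaw": the turn about the tool's y in degrees; "grip": the closure, from -1 (fully open) to 1 (shut), so that 0 is half open. In form: {"slide": [[x, y, z], ...], "yaw": [yaw, ...], "grip": [grip, ...]}. A call has 1 to 12 rows; each row shifts and turns the commanded pose from where the row before left it, along the tool's axes as they then stand; what a row does not reach is not made up. A row lasts 1/10 s, in which the tool goes at most 50 mm and 8.59 degrees, less where a joint would pass 70% of its speed; a pose out of reach is approached as far as the arm can. A call with a gripper value outside its range is refused whole. The fingers move at their own pace and stop on an object; the grip force is fixed at half the most. Time passes only in rows, so rows that do not move let the fingers close. It gives the time, the measured TCP pose, the force and the opening at its end, in the units of the state.
- readout.state(): the state, without advancing time (a new reading comes with each control period).
- cams.grab_frame(name): name is "scene" or "top" or "wrist"; returns a dict with "image" (384x512x3 uint8, red, green, blue), "mtx" (3x3 intrinsics, pixels), "R" (3x3) and "t" (3): a world point X has camera coordinates R X + t; the wrist camera has in their place "mount" (4x4, takes a point from camera to tool coordinates, whose origin is the TCP and whose axes are the tool frame's). Camera axes: x right, y down, z forward; pixel columns grow to the right and rows downward; lengths in m; the calibration is good to about 2 mm. A picture is of the moment at which its call begins: read the wrist's pose just before it. There is no depth.
- workorder.job_done(): hands the job in, once; it reports no verdict.
The state is a dict: "time": time; "joint_pos": joint angles; "joint_vel": joint speeds; "joint_efforts": joint torques, N m; "tool_pos": TCP position; "tool_rot": TCP orientation; "contact_force": force on the tool from outside, world axes, zero at the start; "ft_torque": the same for the moment, N m; "gripper_width": opening from 0.0 (shut) to 1.0 (fully open).
Only numpy, scipy, OpenCV 4.12 (cv2) and the standard library are available. Lean on these libraries where they do the work, as an engineer would, in place of code of your own. Each camera call takes 0.05 s, during which the arm holds its last target.

## Working session

There is one attempt and no reset: what is moved stays moved. The work goes in short steps, Python scripts to look and compute and a tool call to move; the robot and the scene stay as the last step left them, time stands still between calls to the robot, and variables do not carry over. Pictures are saved under pics/ and viewed, and the job is handed in when it is done.

Besides the shell and the picture viewer there is one more tool, called after "Call:" as name(argument=value, ...) on one line, values as JSON. play_rows: Moves the arm, as the interface text tells. Its arguments: {"type":"object","properties":{"slide":{"type":"array","items":{"type":"array","items":{"type":"number"}}},"yaw":{"type":"array","items":{"type":"number"}},"grip":{"type":"array","items":{"type":"number"}}},"required":["slide","yaw","grip"]}

```bash
mkdir -p pics; ls
python3 - <<'E'
from plant import readout,cams,manip
import cv2,numpy as np
np.set_printoptions(precision=4,suppress=True)
s=readout.state();print(s)
for n in ("scene","top","wrist"):
    f=cams.grab_frame(n);cv2.imwrite(f"pics/{n}0.png",f["image"][:,:,::-1])
    print(n,{k:v for k,v in f.items() if k!="image"})
print(manip.finger_overhang)
E
```

```text
pics
{'time': 0.0, 'joint_pos': array([ 1.119 ,  0.0533,  1.6143, -0.    ,  1.476 , -0.119 ]), 'joint_vel': array([-0.0009, -0.0009,  0.0003,  0.0002,  0.0004,  0.0009]), 'joint_efforts': array([ -0.0002, -39.3695, -37.0169,  -0.0002,   0.0074,  -0.    ]), 'tool_pos': array([0.2039, 0.5902, 0.2411]), 'tool_rot': array([-0.6966,  0.698 , -0.1173,  0.1169]), 'contact_force': array([0.3676, 0.5008, 1.1255]), 'ft_torque': array([-0.0122, -0.0165,  0.009 ]), 'gripper_width': 0.9999519237694616}
scene {'mtx': array([[417.16  ,   0.    , 249.5469],
       [  0.    , 417.16  , 196.0985],
       [  0.    ,   0.    ,   1.    ]]), 'R': array([[-0.6894,  0.7243,  0.0025],
       [ 0.5368,  0.5132, -0.6696],
       [-0.4863, -0.4603, -0.7427]]), 't': array([ 0.3363, -0.2413,  1.5121])}
top {'mtx': array([[361.8535,   0.    , 257.1162],
       [  0.    , 361.8535, 195.8983],
       [  0.    ,   0.    ,   1.    ]]), 'R': array([[ 0.0323, -0.9995, -0.0024],
       [-0.9779, -0.0311, -0.2069],
       [ 0.2067,  0.009 , -0.9784]]), 't': array([0.0212, 0.5489, 1.219 ])}
wrist {'mtx': array([[346.2241,   0.    , 257.3574],
       [  0.    , 346.2241, 191.4459],
       [  0.    ,   0.    ,   1.    ]]), 'mount': array([[ 0.0015,  0.9503,  0.3114, -0.0798],
       [-0.0005, -0.3114,  0.9503, -0.1319],
       [ 1.    , -0.0016, -0.    ,  0.0004],
       [ 0.    ,  0.    ,  0.    ,  1.    ]])}
0.011
```

View pics/scene0.png

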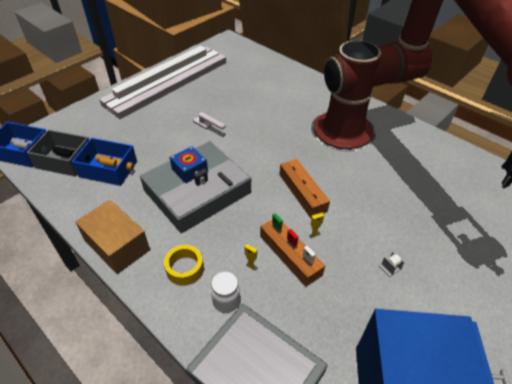

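View pics/top0.png

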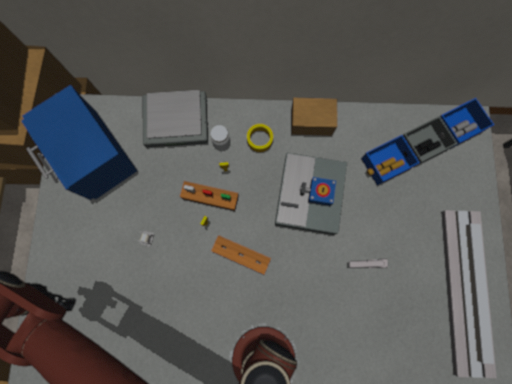

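View pics/wrist0.png

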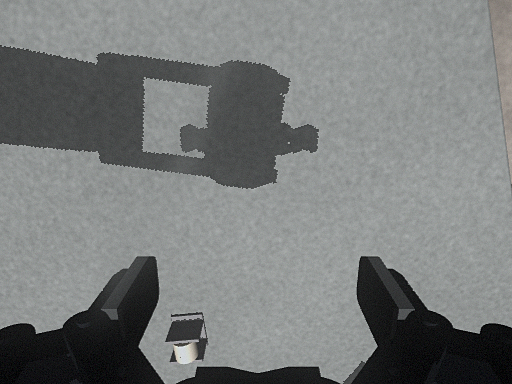

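The stand holding the keys is at scene (290,250) and top (209,195). A lookalike empty stand sits nearer the base at top (241,255), and two small yellow key-like things are at top (224,166) and (205,221). The red head is in the middle slot, at about scene (292,237) and top (208,192). The lock is at scene (188,160) and top (322,190). Next I'll take close crops.

Run:
```python
import cv2,numpy as np
s=cv2.imread("pics/scene0.png");t=cv2.imread("pics/top0.png")
def c(im,x0,y0,w,h,k): return cv2.resize(im[y0:y0+h,x0:x0+w],None,fx=k,fy=k,interpolation=cv2.INTER_CUBIC)
a=np.hstack([c(s,250,200,80,80,5),c(s,150,140,80,80,5)][:2]);cv2.imwrite("pics/cs.png",a)
a=np.hstack([c(t,170,165,80,60,5),c(t,275,150,80,60,5)]);cv2.imwrite("pics/ct.png",a)
```

```text
(no output)
```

View pics/cs.png

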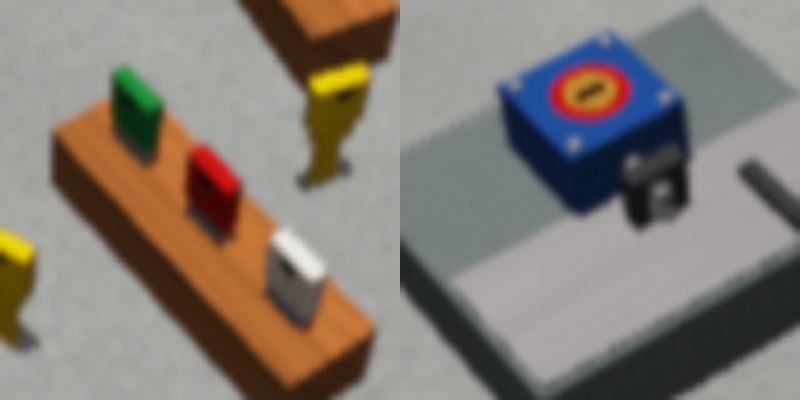

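View pics/ct.png

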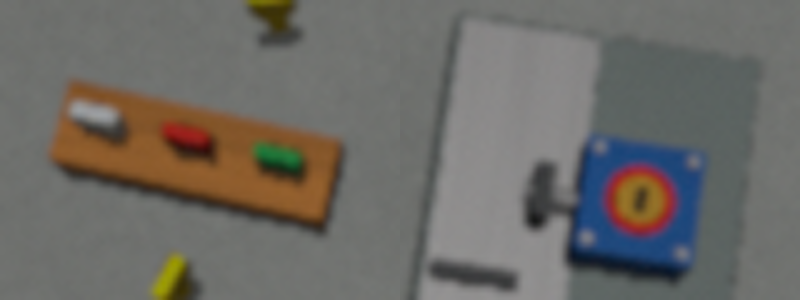

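```bash
cat > h.py <<'E'
import numpy as np,cv2
from scipy.spatial.transform import Rotation as Ro
np.set_printoptions(precision=4,suppress=True)
from plant import readout,cams
def Rq(q): return Ro.from_quat([q[1],q[2],q[3],q[0]]).as_matrix()
def ray(f,u,v,st=None):
    d=np.linalg.solve(f["mtx"],[u,v,1.])
    if "R" in f: return -f["R"].T@f["t"], f["R"].T@d
    M=f["mount"];R=Rq(st["tool_rot"])
    return st["tool_pos"]+R@M[:3,3], R@(M[:3,:3]@d)
def atz(r,z): o,d=r; return o+d*(z-o[2])/d[2]
def tri(rs):
    A=0;b=0
    for o,d in rs:
        d=d/np.linalg.norm(d);P=np.eye(3)-np.outer(d,d);A=A+P;b=b+P@o
    return np.linalg.solve(A,b)
E
python3 - <<'E'
from h import *
s=cams.grab_frame("scene");t=cams.grab_frame("top")
S=lambda x,y:ray(s,250+x/5-.4,200+y/5-.4)
S2=lambda x,y:ray(s,150+(x-400)/5-.4,140+y/5-.4)
T=lambda x,y:ray(t,170+x/5-.4,165+y/5-.4)
T2=lambda x,y:ray(t,275+(x-400)/5-.4,150+y/5-.4)
a,b=S(216,170),T(188,134);print("redtop",tri([a,b]),atz(a,.102),atz(b,.102))
for n,p,q in(("w",(298,250),(97,108)),("g",(138,88),(280,154))):
    a,b=S(*p),T(*q);print(n,tri([a,b]),atz(a,.102),atz(b,.102))
a,b=S2(592,92),T2(641,200);print("key",tri([a,b]),atz(a,.12),atz(b,.12))
P=[atz(T2(*p),.12) for p in((600,148),(695,162),(587,237),(682,253))];print(np.array(P),np.mean(P,0))
P=[atz(S2(*p),.12) for p in((515,84),(605,40),(574,145),(666,97))];print(np.array(P),np.mean(P,0))
P=[atz(T(*p),.05) for p in((68,80),(342,145),(52,158),(325,222))];print(np.array(P),np.mean(P,0))
st=readout.state();R=Rq(st["tool_rot"]);print(R)
E
```

```text
redtop [0.5493 0.2107 0.0972] [0.5517 0.2136 0.102 ] [0.5488 0.2091 0.102 ]
w [0.5637 0.2737 0.1035] [0.5618 0.2747 0.102 ] [0.565  0.2725 0.102 ]
g [0.537  0.1467 0.0989] [0.5385 0.149  0.102 ] [0.5369 0.1456 0.102 ]
key [ 0.5628 -0.1811  0.1204] [ 0.5622 -0.1807  0.12  ] [ 0.5634 -0.1818  0.12  ]
[[ 0.5986 -0.1543  0.12  ]
 [ 0.5909 -0.2183  0.12  ]
 [ 0.5368 -0.1455  0.12  ]
 [ 0.5279 -0.209   0.12  ]] [ 0.5636 -0.1818  0.12  ]
[[ 0.5892 -0.219   0.12  ]
 [ 0.5264 -0.2102  0.12  ]
 [ 0.5988 -0.1541  0.12  ]
 [ 0.5349 -0.1459  0.12  ]] [ 0.5623 -0.1823  0.12  ]
[[0.5971 0.3053 0.05  ]
 [0.5557 0.107  0.05  ]
 [0.5397 0.3124 0.05  ]
 [0.4999 0.1166 0.05  ]] [0.5481 0.2103 0.05  ]
[[ 0.9451 -0.0004  0.3267]
 [-0.3267 -0.0009  0.9451]
 [-0.0001 -1.     -0.001 ]]
```

Triangulated heights agree with the given sizes (red head top about 0.10, lock mouth about 0.12). The stand's x axis lies at 78.2° and the slot at about -8.2°. The red head is the middle of the three and the only red one. I'll move above it now.

Call:
play_rows(slide=[[3.75,0,-2.05],[3.75,0,-2.05],[3.75,0,-2.05],[3.75,0,-2.05],[3.75,0,-2.05],[3.75,0,-2.05],[3.75,0,-2.05],[3.75,0,-2.05],[3.75,0,-2.05],[3.75,0,-2.05],[3.75,0,-2.05],[3.75,0,-2.05]], yaw=[0,0,0,0,0,0,0,0,0,0,0,0], grip=[-0.2,-0.2,-0.2,-0.2,-0.2,-0.2,-0.2,-0.2,-0.2,-0.2,-0.2,-0.2])

```text
time: 1.45
tool_pos: [0.55, 0.2097, 0.2423]
tool_rot: [0.697, -0.697, 0.117, -0.117]
contact_force: [0.5, 0.9, 0.1]
gripper_width: 0.601
```

Call:
play_rows(slide=[[0,0,0],[0,0,0],[0,0,0],[0,0,0],[0,0,0],[0,0,0],[0,0,0],[0,0,0],[0,0,0],[0,0,0],[0,0,0]], yaw=[8.3,8.3,8.3,8.3,8.3,8.3,8.3,8.3,8.3,8.0,0], grip=[-0.2,-0.2,-0.2,-0.2,-0.2,-0.2,-0.2,-0.2,-0.2,-0.2,-0.2])

```text
time: 2.55
tool_pos: [0.549, 0.2112, 0.2422]
tool_rot: [0.446, -0.446, 0.549, -0.549]
contact_force: [-0.7, 0.7, -0.3]
gripper_width: 0.599
```

Run:
```python
from h import *
st=readout.state();f=cams.grab_frame("wrist");cv2.imwrite("pics/w1.png",f["image"][:,:,::-1])
R=Rq(st["tool_rot"]);print(st["time"],st["tool_pos"],R,st["joint_pos"],st["gripper_width"],np.degrees(np.arctan2(R[1,0],R[0,0])))
```

```text
2.55 [0.549  0.2112 0.2422] [[-0.2037 -0.0002  0.979 ]
 [-0.979  -0.0001 -0.2037]
 [ 0.0001 -1.     -0.0002]] [ 0.2407 -0.0337  1.7001  0.      1.4754  0.4458] 0.5985136182855062 -101.75261544046131
```

View pics/w1.png

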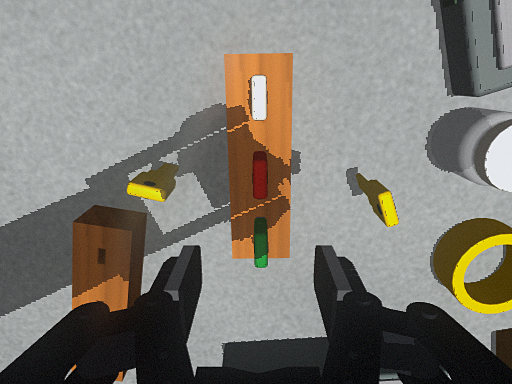

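The wrist view shows the red head at about (260,174) with white above and green below, and the axes aligned. Next I'll measure its top face precisely.

Run:
```python
from h import *
st=readout.state();f=cams.grab_frame("wrist");im=f["image"].astype(int)
im8=cv2.resize(f["image"][140:210,225:295,::-1],None,fx=8,fy=8,interpolation=cv2.INTER_NEAREST);cv2.imwrite("pics/w1c.png",im8)
R=Rq(st["tool_rot"])
r,g,b=im[...,0],im[...,1],im[...,2]
for n,m in(("red",(r>1.9*g+20)&(b<0.5*r)&(g<60)),("green",(g>1.5*r)&(g>1.3*b)&(g>40)),("white",(np.min(im,2)>170))):
    m=m.copy(); m[:, :225]=0; m[:,300:]=0
    v,u=np.nonzero(m);
    if len(u)==0: continue
    rc=cv2.minAreaRect(np.c_[u,v].astype(np.float32));print(n,len(u),u.min(),u.max(),v.min(),v.max(),rc)
    p=atz(ray(f,*rc[0],st),.102);print(p,R.T@(p-st["tool_pos"]))
```

```text
red 590 253 266 151 198 ((259.5, 174.5), (47.0, 13.0), 90.0)
[0.552  0.2165 0.102 ] [-0.0059  0.1402  0.0019]
green 492 254 266 218 267 ((260.0, 242.5), (49.0, 12.0), 90.0)
[0.5402 0.1565 0.102 ] [0.0553 0.1402 0.0023]
white 2438 225 299 0 342 ((262.0, 170.99996948242188), (73.99998474121094, 341.99993896484375), 0.0)
[0.5546 0.219  0.102 ] [-0.0088  0.1402  0.0039]
```

View pics/w1c.png

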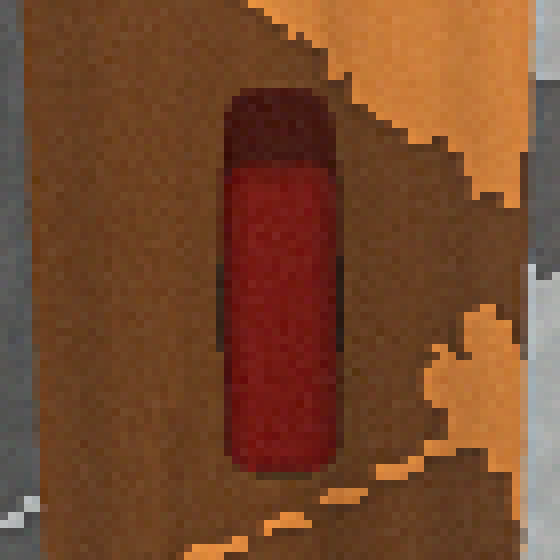

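Run:
```python
from h import *
st=readout.state();f=cams.grab_frame("wrist")
R=Rq(st["tool_rot"])
for n,u,v in(("top",259.5,160.2),("bot",260.2,198.5),("c",259.9,179.3)):
    p=atz(ray(f,u,v,st),.102);print(n,p,R.T@(p-st["tool_pos"]))
im=f["image"].astype(int)
m=(im.min(2)>120);m[:,:240]=0;m[:,280:]=0;m[:60]=0;m[130:]=0
v,u=np.nonzero(m);print(u.min(),u.max(),v.min(),v.max(),u.mean(),v.mean())
for u,v in((225,60),(292,60),(233,250),(290,250)):
    p=atz(ray(f,u,v,st),.05);print(R.T@(p-st["tool_pos"]))
p=atz(ray(f,u.mean() if hasattr(u,'mean') else 259,97,st),.102)
cv2.imwrite("pics/w1d.png",cv2.resize(f["image"][50:270,215:305,::-1],None,fx=2.6,fy=2.6,interpolation=cv2.INTER_CUBIC))
```

```text
top [0.5544 0.2282 0.102 ] [-0.0177  0.1402  0.0019]
bot [0.5485 0.1961 0.102 ] [0.0148 0.1402 0.0025]
c [0.5516 0.2125 0.102 ] [-0.0018  0.1402  0.0022]
252 266 75 119 258.99544764795144 97.06828528072838
[-0.0956  0.1922 -0.028 ]
[-0.0955  0.1922  0.0307]
[ 0.0898  0.1922 -0.0253]
[0.0899 0.1922 0.0341]
```

View pics/w1d.png

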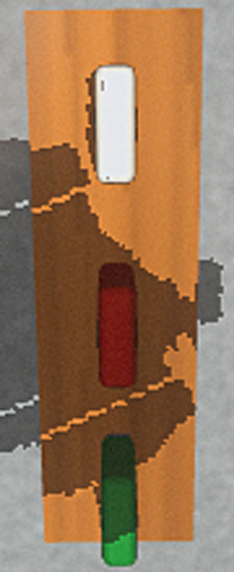

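Call:
play_rows(slide=[[-0.2,3,0.2],[0,4,0],[0,4,0],[0,3,0],[0,2,0],[0,0.8,0],[0,0,0]], yaw=[-0.9,0,0,0,0,0,0], grip=[-0.2,-0.2,-0.2,-0.2,-0.2,-0.2,-0.2])

```text
time: 3.4
tool_pos: [0.5507, 0.2125, 0.0731]
tool_rot: [0.45, -0.451, 0.545, -0.545]
contact_force: [-0.4, -0.2, -0.2]
gripper_width: 0.599
```

Run:
```python
from h import *
st=readout.state();f=cams.grab_frame("wrist");cv2.imwrite("pics/w2.png",f["image"][:,:,::-1])
print(st["time"],st["tool_pos"],st["contact_force"])
```

```text
3.4 [0.5507 0.2125 0.0731] [-0.4425 -0.2248 -0.1998]
```

View pics/w2.png

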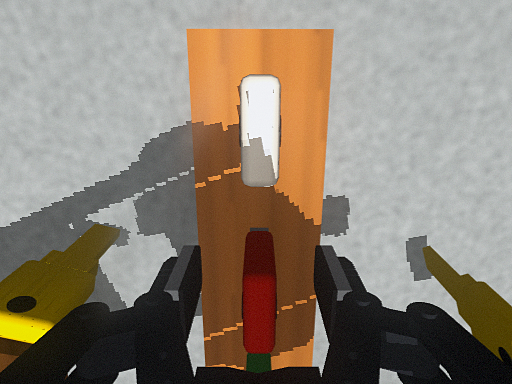

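The red head sits between the jaws, at column about 260 against a jaw centre of about 258, and the keys are aligned with the tool. Closing.

Call:
play_rows(slide=[[0,0,0.05],[0,0,0],[0,0,0],[0,0,0],[0,0,0],[0,0,0],[0,0,0],[0,0,0]], yaw=[0,0,0,0,0,0,0,0], grip=[0.3,0.5,0.7,0.85,1,1,1,1])

```text
time: 4.25
tool_pos: [0.5525, 0.2129, 0.0757]
tool_rot: [-0.451, 0.45, -0.545, 0.545]
contact_force: [-2.3, -0.5, 6.1]
gripper_width: 0.132
```

Run:
```python
from h import *
st=readout.state();f=cams.grab_frame("wrist");cv2.imwrite("pics/w3.png",f["image"][:,:,::-1])
print(st["time"],st["tool_pos"],st["contact_force"],st["ft_torque"],st["gripper_width"])
```

```text
4.25 [0.5525 0.2129 0.0757] [-2.3111 -0.4554  6.06  ] [-0.0004  0.4253 -0.0141] 0.13183360566971528
```

View pics/w3.png

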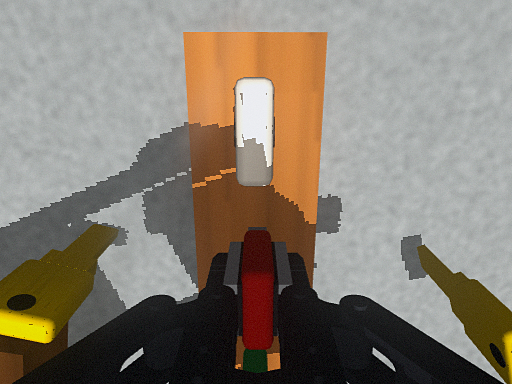

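Gripped: width is 0.13 of 85 mm, about 11 mm, which fits the 12 mm head. Now lifting.

Call:
play_rows(slide=[[0,-1,0],[0,-2,0],[0,-3,0],[0,-4,0],[0,-4,0],[0,-2.5,0],[0,0,0]], yaw=[0,0,0,0,0,0,0], grip=[1,1,1,1,1,1,1])

```text
time: 5.0
tool_pos: [0.5544, 0.2132, 0.2455]
tool_rot: [-0.454, 0.447, -0.543, 0.547]
contact_force: [-0.5, 0.6, -0.0]
gripper_width: 0.134
```

Call:
play_rows(slide=[[3.5,0,0.76],[3.5,0,0.76],[3.5,0,0.76],[3.5,0,0.76],[3.5,0,0.76],[3.5,0,0.76],[3.5,0,0.76],[3.5,0,0.76],[3.5,0,0.76],[3.5,0,0.76],[3.5,0,0.8],[0,0,0]], yaw=[0,0,0,0,0,0,0,0,0,0,0,0], grip=[1,1,1,1,1,1,1,1,1,1,1,1])

```text
time: 6.2
tool_pos: [0.5609, -0.1848, 0.2373]
tool_rot: [0.448, -0.45, 0.547, -0.546]
contact_force: [0.2, 0.0, -1.3]
gripper_width: 0.136
```

Call:
play_rows(slide=[[0,0,0],[0,0,0],[0,0,0],[0,0,0],[0,0,0],[0,0,0],[0,0,0],[0,0,0],[0,0,0],[0,0,0],[0,0,0],[0,0,0]], yaw=[-8.5,-8.5,-8.5,-8.5,-8.5,-8.5,-8.5,-8.5,-8.5,-8.5,-7.6,0], grip=[1,1,1,1,1,1,1,1,1,1,1,1])

```text
time: 7.4
tool_pos: [0.5613, -0.1804, 0.2378]
tool_rot: [0.706, -0.705, 0.052, -0.05]
contact_force: [1.0, 0.3, -1.2]
gripper_width: 0.132
```

Run:
```python
from h import *
st=readout.state();f=cams.grab_frame("wrist");cv2.imwrite("pics/w4.png",f["image"][:,:,::-1])
R=Rq(st["tool_rot"]);print(st["time"],st["tool_pos"],st["contact_force"],st["ft_torque"],st["gripper_width"],np.degrees(np.arctan2(R[1,0],R[0,0])),st["joint_pos"])
s=cams.grab_frame("scene")["image"];cv2.imwrite("pics/s4.png",cv2.resize(s[100:220,120:260,::-1],None,fx=5,fy=5,interpolation=cv2.INTER_CUBIC))
```

```text
7.4 [ 0.5613 -0.1804  0.2378] [ 1.0284  0.2851 -1.2268] [-0.0032  0.0237  0.0423] 0.13183729425613736 -8.248138118842252 [-0.4372 -0.0266  1.7004  0.0002  1.47   -1.864 ]
```

View pics/w4.png

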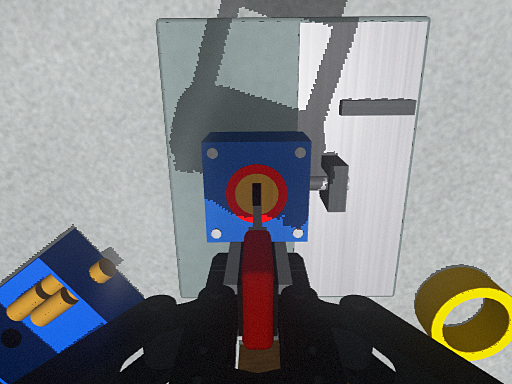

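View pics/s4.png

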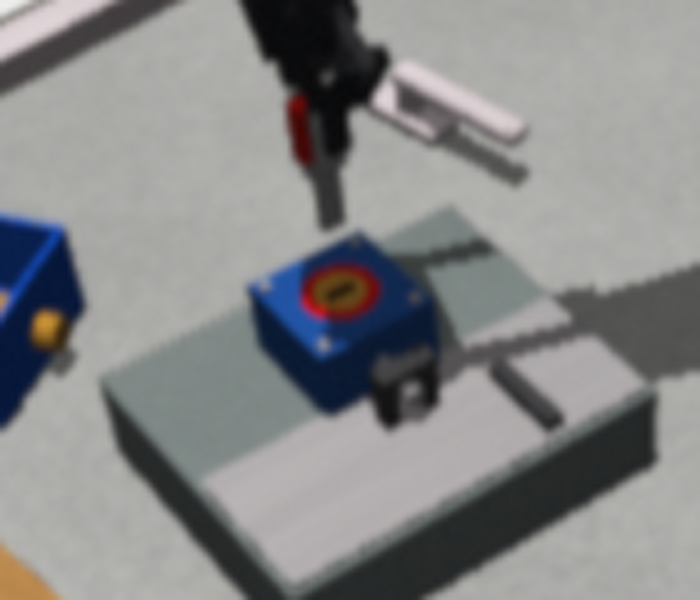

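Run:
```python
import cv2
im=cv2.imread("pics/w4.png")
cv2.imwrite("pics/w4c.png",cv2.resize(im[135:255,195:325],None,fx=6,fy=6,interpolation=cv2.INTER_NEAREST)[:600])
cv2.imwrite("pics/w4d.png",cv2.resize(im[180:360,200:320],None,fx=3.3,fy=3.3,interpolation=cv2.INTER_NEAREST))
```

```text
(no output)
```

View pics/w4c.png

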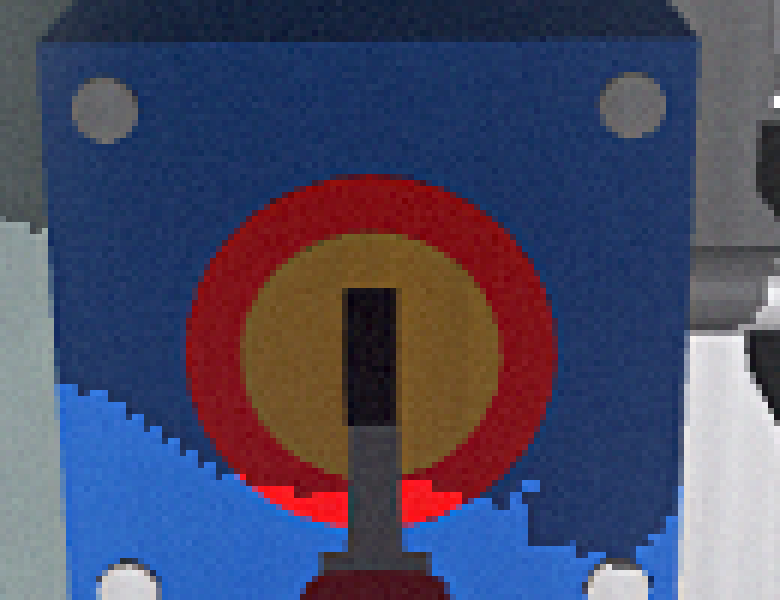

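View pics/w4d.png

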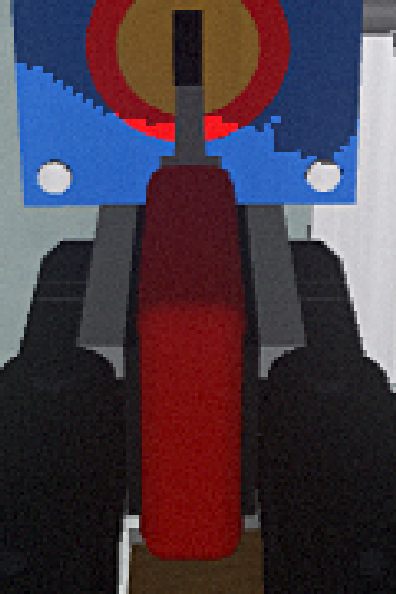

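```bash
cat > m.py <<'E'
from h import *
st=readout.state();f=cams.grab_frame("wrist");R=Rq(st["tool_rot"]);P0=st["tool_pos"]
def tl(u,v,z): return R.T@(atz(ray(f,u,v,st),z)-P0)
C=lambda x,y:(195+x/6-.5,135+y/6-.5)
D=lambda x,y:(200+x/3.3-.5,180+y/3.3-.5)
for n,p in(("s1",(105,110)),("s2",(633,105)),("s3",(128,592)),("s4",(618,592)),("ringL",(187,352)),("ringR",(556,352)),("ringT",(371,175)),("ringB",(371,527)),("brT",(371,234)),("slotTop",(369.5,288)),("slotmid",(369.5,400))):
    print(n,tl(*C(*p),.12))
zt=P0[2]+.0063+.02
print("head -x,+x",tl(*D(192,305),zt),tl(*D(192,560),zt))
print("bladetip",tl(*C(375,425),zt-.094), "blade upper",tl(*C(375,550),zt-.052))
E
python3 m.py
```

```text
s1 [-0.0275  0.1183 -0.0328]
s2 [-0.028   0.1183  0.0317]
s3 [ 0.037   0.1182 -0.0325]
s4 [0.0371 0.1182 0.0321]
ringL [ 0.0037  0.1183 -0.0237]
ringR [0.0037 0.1183 0.0231]
ringT [-0.0193  0.1183 -0.0003]
ringB [ 0.0278  0.1182 -0.0004]
brT [-0.0118  0.1183 -0.0004]
slotTop [-0.0048  0.1183 -0.0006]
slotmid [ 0.0102  0.1183 -0.0006]
head -x,+x [-0.0156 -0.0263  0.0005] [ 0.0175 -0.0263  0.0005]
bladetip [-0.0053  0.0677  0.0002] blade upper [-0.0099  0.0257  0.0002]
```

Call:
play_rows(slide=[[0.25,1,-0.07],[0,1.5,0],[0,1.3,0],[0,0.6,0],[0,0,0],[0,0,0]], yaw=[-0.3,0,0,0,0,0], grip=[1,1,1,1,1,1])

```text
time: 8.15
tool_pos: [0.5642, -0.1824, 0.1952]
tool_rot: [0.705, -0.705, 0.049, -0.049]
contact_force: [0.4, -0.4, -0.8]
gripper_width: 0.135
```

Run:
```python
from h import *
st=readout.state();f=cams.grab_frame("wrist");im=f["image"][:,:,::-1];cv2.imwrite("pics/w5.png",im)
R=Rq(st["tool_rot"]);print(st["time"],st["tool_pos"],R,st["contact_force"],st["ft_torque"])
cv2.imwrite("pics/w5c.png",cv2.resize(im[140:260,190:320],None,fx=6,fy=6,interpolation=cv2.INTER_NEAREST)[:600])
s=cams.grab_frame("scene")["image"];cv2.imwrite("pics/s5.png",cv2.resize(s[120:190,150:230,::-1],None,fx=8,fy=8,interpolation=cv2.INTER_CUBIC))
```

```text
8.15 [ 0.5642 -0.1824  0.1952] [[ 0.9903 -0.0002  0.1388]
 [-0.1388  0.0001  0.9903]
 [-0.0002 -1.      0.0001]] [ 0.4199 -0.398  -0.7785] [-0.0234 -0.0027 -0.0649]
```

View pics/w5c.png

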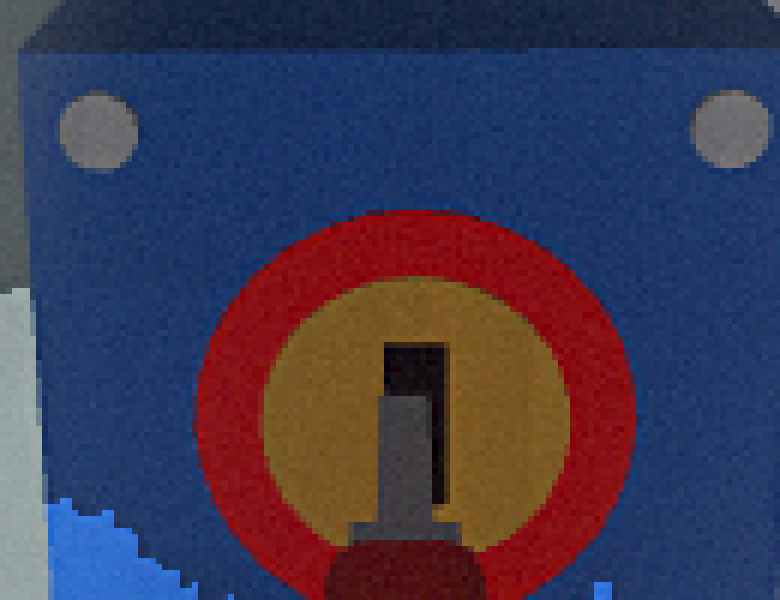

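View pics/s5.png

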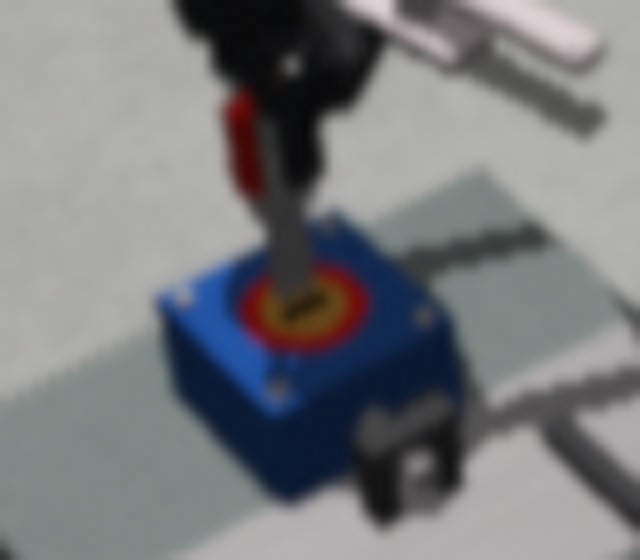

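```bash
cat > m2.py <<'E'
from h import *
st=readout.state();f=cams.grab_frame("wrist");R=Rq(st["tool_rot"]);P0=st["tool_pos"]
def tl(u,v,z): return R.T@(atz(ray(f,u,v,st),z)-P0)
C=lambda x,y:(190+x/6-.5,140+y/6-.5)
for n,p in(("ringL",(195,425)),("ringR",(635,425)),("ringT",(416,210)),("brT",(416,276)),("slotTop",(416.5,342)),("slotBot",(416.5,505)),("sc1",(99,132)),("sc2",(731,129))):
    print(n,tl(*C(*p),.12))
zt=P0[2]+.0063+.02
print("bladetip",tl(*C(405,396),zt-.094), "collar",tl(*C(406,522),zt-.052))
print(P0)
E
python3 m2.py
```

```text
ringL [ 0.0013  0.0761 -0.0224]
ringR [0.0013 0.0761 0.0248]
ringT [-0.0226  0.0761  0.0013]
brT [-0.0154  0.0761  0.0013]
slotTop [-0.0081  0.0761  0.0014]
slotBot [0.0106 0.0761 0.0014]
sc1 [-0.0309  0.0761 -0.0311]
sc2 [-0.0311  0.076   0.0336]
bladetip [-0.0052  0.0677  0.0002] collar [-0.0098  0.0257  0.0003]
[ 0.5647 -0.1826  0.1961]
```

Call:
play_rows(slide=[[-0.12,0.2,0.11],[0,0.2,0],[0,0,0],[0,0,0]], yaw=[0,0,0,0], grip=[1,1,1,1])

```text
time: 8.7
tool_pos: [0.5631, -0.181, 0.1912]
tool_rot: [0.705, -0.705, 0.049, -0.049]
contact_force: [-0.4, 0.5, -0.2]
gripper_width: 0.13
```

```bash
cat > snap.py <<'E'
import sys
from h import *
st=readout.state();f=cams.grab_frame("wrist");im=f["image"][:,:,::-1]
R=Rq(st["tool_rot"]);print(st["time"],st["tool_pos"],np.degrees(np.arctan2(R[1,0],R[0,0])),st["contact_force"],st["ft_torque"],st["gripper_width"],st["joint_pos"][5])
cv2.imwrite(f"pics/{sys.argv[1]}.png",cv2.resize(im[140:240,190:320],None,fx=6,fy=6,interpolation=cv2.INTER_NEAREST))
E
python3 snap.py w6
```

```text
8.7 [ 0.5631 -0.181   0.1912] -7.96784718744426 [-0.3848  0.5352 -0.198 ] [-0.0052  0.0263  0.0021] 0.1303043805970713 -1.8685590205471099
```

View pics/w6.png

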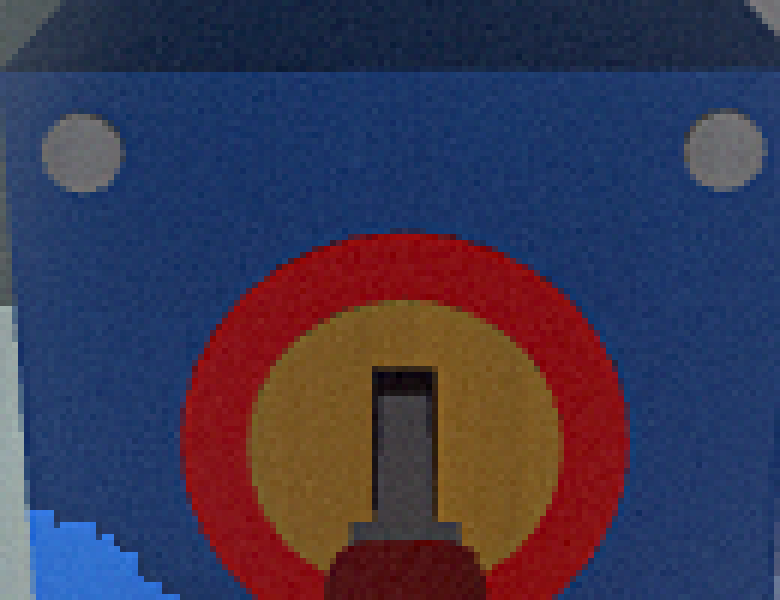

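Run:
```python
from h import *
st=readout.state();f=cams.grab_frame("wrist");R=Rq(st["tool_rot"]);P0=st["tool_pos"]
def tl(u,v,z): return R.T@(atz(ray(f,u,v,st),z)-P0)
C=lambda x,y:(190+x/6-.5,140+y/6-.5)
print(tl(*C(405,366),.12),tl(*C(405,396),P0[2]-.0677),tl(*C(405,440),.12))
```

```text
[-0.0072  0.0712  0.0002] [-0.0052  0.0677  0.0002] [0.0011 0.0712 0.0002]
```

Call:
play_rows(slide=[[0,0.3,0],[0,0.4,0],[0,0.4,0],[0,0,0]], yaw=[0,0,0,0], grip=[1,1,1,1])

```text
time: 9.2
tool_pos: [0.5627, -0.1809, 0.1791]
tool_rot: [0.706, -0.705, 0.05, -0.049]
contact_force: [0.2, 0.5, -0.4]
gripper_width: 0.135
```

```bash
python3 snap.py w7
```

```text
9.2 [ 0.5627 -0.1809  0.1791] -7.970749456556725 [ 0.1806  0.5011 -0.4187] [ 0.0253 -0.0139  0.0049] 0.13455699092106416 -1.8685571892385708
```

View pics/w7.png

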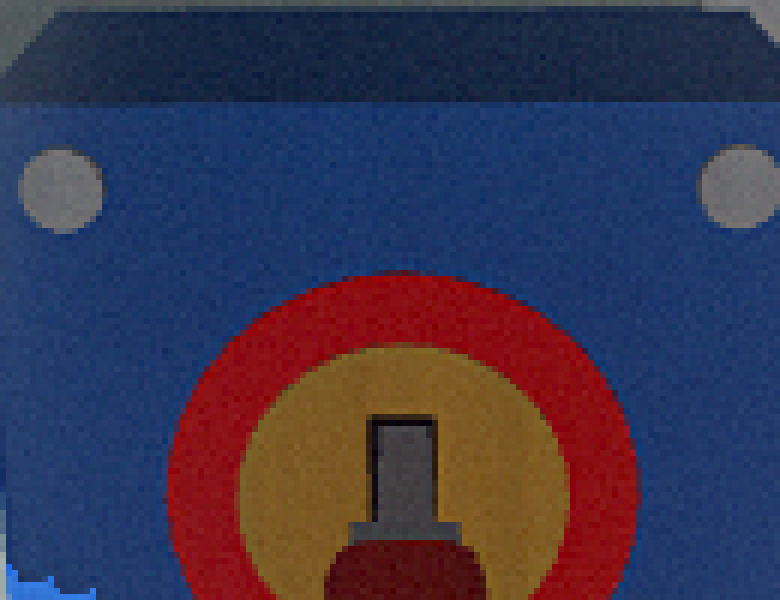

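Call:
play_rows(slide=[[0,0.4,0],[0,0.4,0],[0,0.2,0],[0,0.2,0],[0,0,0]], yaw=[0,0,0,0,0], grip=[1,1,1,1,1])

```text
time: 9.75
tool_pos: [0.5633, -0.1811, 0.1692]
tool_rot: [-0.705, 0.705, -0.049, 0.049]
contact_force: [-2.7, 0.8, 3.6]
gripper_width: 0.133
```

```bash
python3 snap.py w8
```

```text
9.75 [ 0.5633 -0.1811  0.1692] -7.964208159369703 [-2.6705  0.7915  3.5563] [ 0.2395  0.5262 -0.0371] 0.13275794431951388 -1.8685555379596834
```

View pics/w8.png

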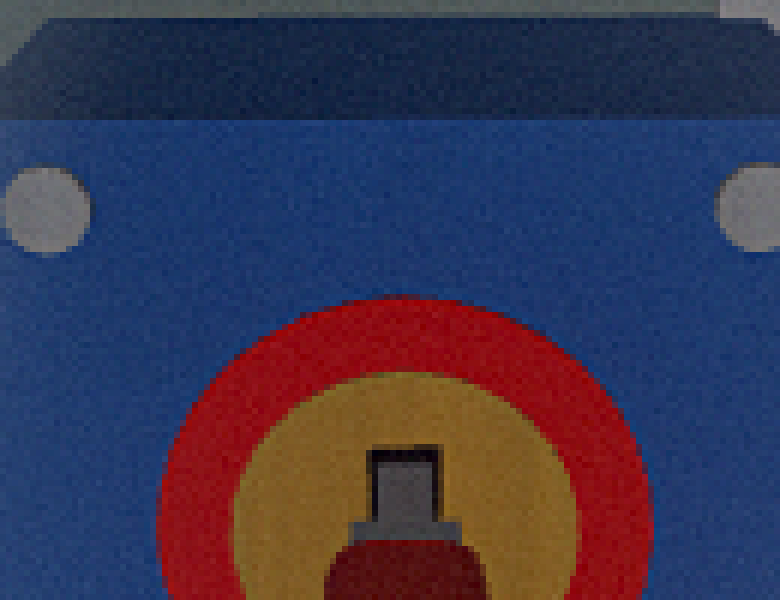

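At disc 1: depth is about 18 mm with a 3.6 N push. I'll add a little push and twist clockwise.

Call:
play_rows(slide=[[-0.06,0.12,0],[0,0,0],[0,0,0],[0,0,0],[0,0,0]], yaw=[0,4,4,4,0], grip=[1,1,1,1,1])

```text
time: 10.3
tool_pos: [0.5635, -0.181, 0.1682]
tool_rot: [0.696, -0.696, 0.122, -0.123]
contact_force: [0.9, 1.8, 5.3]
gripper_width: 0.135
```

Call:
play_rows(slide=[[0,0,0],[0,0,0],[0,0,0]], yaw=[3,3,0], grip=[1,1,1])

```text
time: 10.6
tool_pos: [0.563, -0.1807, 0.167]
tool_rot: [0.689, -0.689, 0.158, -0.159]
contact_force: [2.1, 2.6, 0.8]
gripper_width: 0.132
```

Call:
play_rows(slide=[[0,0.2,0],[0,0.2,0],[0,0,0]], yaw=[0,0,0], grip=[1,1,1])

```text
time: 10.9
tool_pos: [0.5625, -0.1806, 0.1623]
tool_rot: [0.689, -0.689, 0.159, -0.158]
contact_force: [1.7, 2.7, -1.0]
gripper_width: 0.133
```

```bash
python3 snap.py w9
```

```text
10.9 [ 0.5625 -0.1806  0.1623] -25.923744296344356 [ 1.7283  2.6509 -1.0131] [ 0.5749 -0.4505 -0.0111] 0.1325395186454002 -1.555451604677301
```

View pics/w9.png

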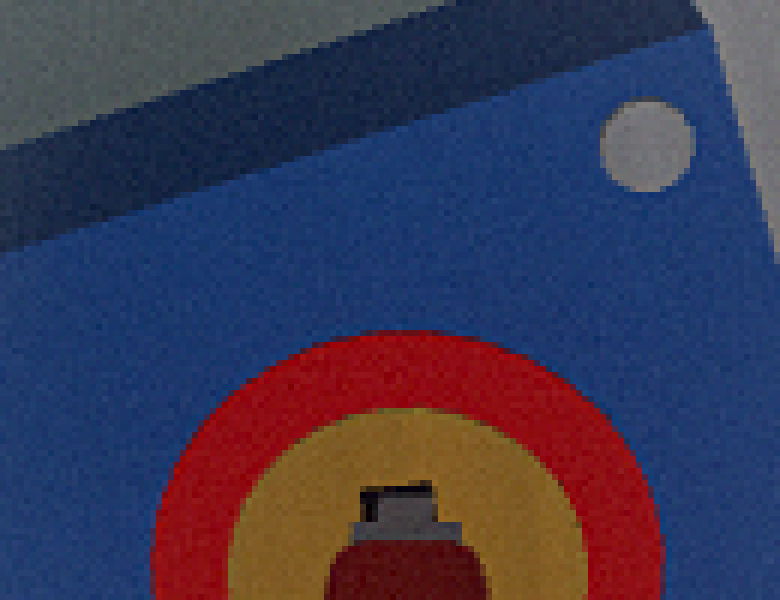

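Call:
play_rows(slide=[[0,0.2,0],[0,0.2,0],[0,0.1,0],[0,0,0]], yaw=[-4,-4,-4,-6], grip=[1,1,1,1])

```text
time: 11.35
tool_pos: [0.563, -0.1813, 0.1593]
tool_rot: [-0.705, 0.706, -0.047, 0.048]
contact_force: [0.7, 2.5, 4.5]
gripper_width: 0.134
```

Call:
play_rows(slide=[[0,0,0],[0,0,0],[0,0,0],[0,0,0]], yaw=[-4,-4,-4,0], grip=[1,1,1,1])

```text
time: 11.75
tool_pos: [0.5629, -0.1815, 0.1589]
tool_rot: [-0.706, 0.707, 0.025, -0.025]
contact_force: [1.4, 1.9, 2.9]
gripper_width: 0.132
```

Call:
play_rows(slide=[[0,0.15,0],[0,0,0],[0,0,0]], yaw=[-3,-3,0], grip=[1,1,1])

```text
time: 12.05
tool_pos: [0.5629, -0.1816, 0.1572]
tool_rot: [-0.704, 0.705, 0.062, -0.061]
contact_force: [0.4, 0.7, 3.7]
gripper_width: 0.135
```

Call:
play_rows(slide=[[0,0,0],[0,0,0],[0,0,0]], yaw=[-3,-3,0], grip=[1,1,1])

```text
time: 12.35
tool_pos: [0.5629, -0.1817, 0.1571]
tool_rot: [-0.7, 0.701, 0.098, -0.098]
contact_force: [0.7, -0.2, 2.6]
gripper_width: 0.133
```

Call:
play_rows(slide=[[0,0.2,0],[0,0.2,0],[0,0,0]], yaw=[0,0,0], grip=[1,1,1])

```text
time: 12.65
tool_pos: [0.5627, -0.1816, 0.1525]
tool_rot: [-0.7, 0.701, 0.098, -0.098]
contact_force: [0.6, -2.4, 2.6]
gripper_width: 0.136
```

```bash
python3 snap.py w10
python3 - <<'E'
from h import *
f=cams.grab_frame("wrist");im=f["image"][:,:,::-1]
cv2.imwrite("pics/w10f.png",im)
E
```

```text
12.65 [ 0.5627 -0.1816  0.1525] 15.976319432608626 [ 0.565  -2.3623  2.5816] [-0.509  -0.2669 -0.1028] 0.13555872308305764 -2.286888477770669
```

View pics/w10f.png

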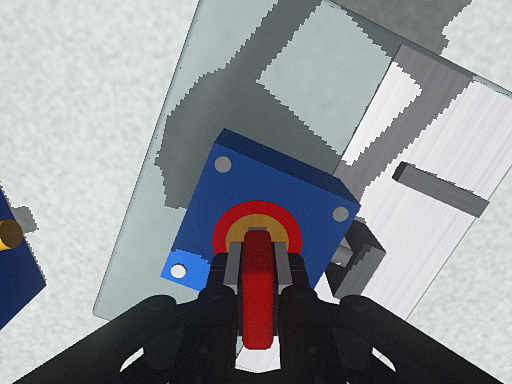

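Disc 2 is passed: depth is about 35 mm, and the head still sits in the same place in the jaws. Pushing home.

Call:
play_rows(slide=[[0,0.3,0],[0,0.3,0],[0,0.2,0],[0,0.2,0],[0,0,0]], yaw=[0,0,0,0,0], grip=[1,1,1,1,1])

```text
time: 13.25
tool_pos: [0.5631, -0.1817, 0.1456]
tool_rot: [-0.7, 0.701, 0.099, -0.098]
contact_force: [-4.5, -0.6, 15.3]
gripper_width: 0.134
```

```bash
python3 snap.py w11;python3 - <<'E'
from h import *
s=cams.grab_frame("scene")["image"];cv2.imwrite("pics/s11.png",cv2.resize(s[120:190,150:230,::-1],None,fx=8,fy=8,interpolation=cv2.INTER_CUBIC))
E
```

```text
13.25 [ 0.5631 -0.1817  0.1456] 16.020146530425134 [-4.4571 -0.6254 15.3361] [-0.2023  0.8523 -0.1058] 0.13443668617982524 -2.287442973132577
```

View pics/s11.png

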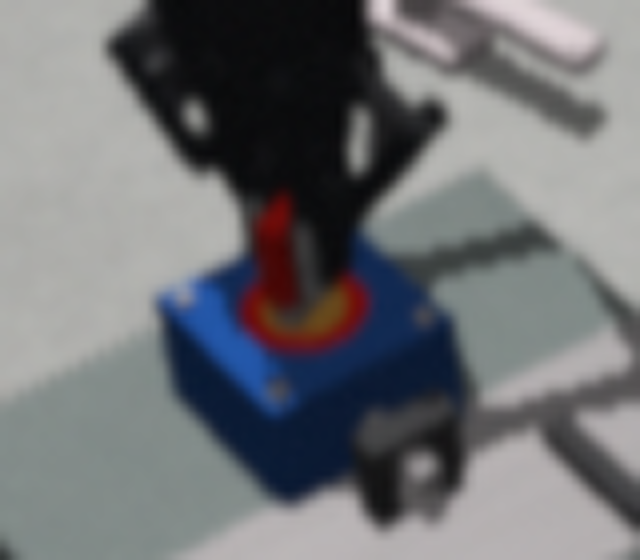

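View pics/w11.png

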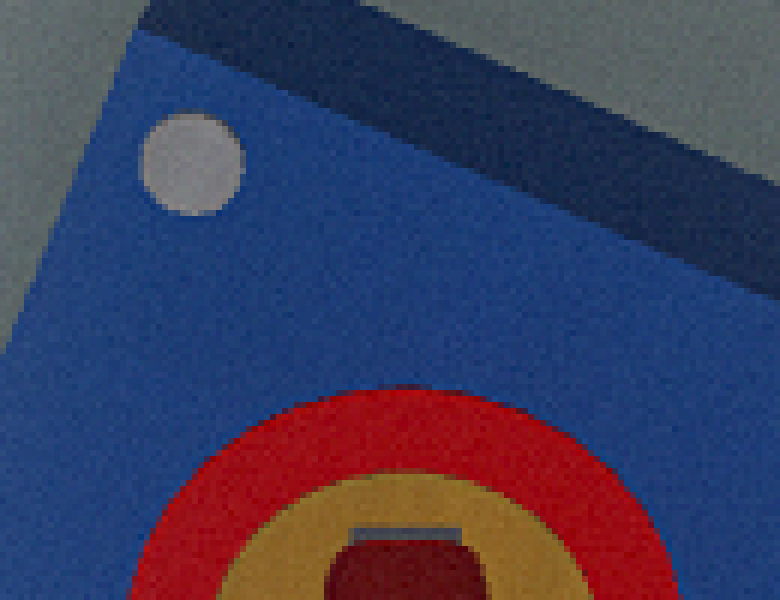

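The key is home: the TCP is at 0.1456, against 0.1457 predicted, and the reaction is 15 N. Easing the push a little and turning clockwise.

Call:
play_rows(slide=[[-0.05,-0.15,0],[0,0,0],[0,0,0],[0,0,0],[0,0,0],[0,0,0],[0,0,0],[0,0,0],[0,0,0],[0,0,0],[0,0,0],[0,0,0]], yaw=[6,8,8,8,8,8,8,8,8,8,8,0], grip=[1,1,1,1,1,1,1,1,1,1,1,1])

```text
time: 14.55
tool_pos: [0.564, -0.1801, 0.1456]
tool_rot: [0.58, -0.578, 0.405, -0.407]
contact_force: [4.0, 2.3, 6.7]
gripper_width: 0.134
```

```bash
python3 snap.py w12
```

```text
14.55 [ 0.564  -0.1801  0.1456] -70.0627907003034 [3.9556 2.3027 6.7022] [ 0.4267 -0.7149  0.1429] 0.1343172601839164 -0.7853619293663093
```

View pics/w12.png

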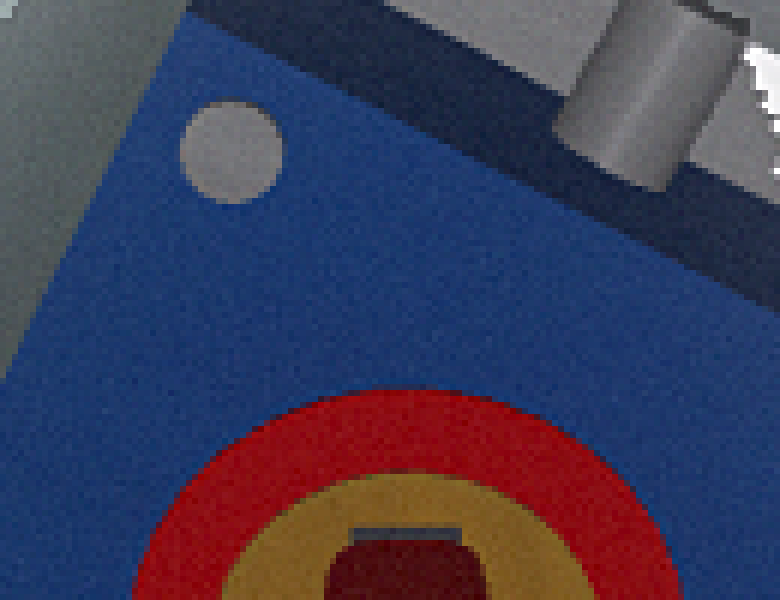

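Call:
play_rows(slide=[[0,0,0],[0,0,0],[0,0,0],[0,0,0],[0,0,0],[0,0,0]], yaw=[7,7,7,6,3,0], grip=[1,1,1,1,1,1])

```text
time: 15.2
tool_pos: [0.5646, -0.1802, 0.1456]
tool_rot: [-0.457, 0.453, -0.54, 0.543]
contact_force: [6.4, 2.6, 4.4]
gripper_width: 0.131
```

```bash
python3 snap.py w13
```

```text
15.2 [ 0.5646 -0.1802  0.1456] -99.9696089788028 [6.4412 2.5654 4.3579] [ 0.3522 -1.1871  0.2123] 0.13113666062667886 -0.2633379606766499
```

Call:
play_rows(slide=[[0,0.05,0.1],[0,0,0.1],[0,0,0]], yaw=[2,2,0], grip=[1,1,1])

```text
time: 15.55
tool_pos: [0.5651, -0.1803, 0.1456]
tool_rot: [0.437, -0.435, 0.557, -0.557]
contact_force: [-1.2, 3.6, 11.3]
gripper_width: 0.131
```

```bash
python3 snap.py w14
```

```text
15.55 [ 0.5651 -0.1803  0.1456] -103.93974504181736 [-1.2484  3.5598 11.293 ] [0.6524 0.0637 0.1502] 0.1310868850121433 -0.19301847350604862
```

Call:
play_rows(slide=[[0,0,0],[0,0,0],[0,0,0]], yaw=[2,2,0], grip=[1,1,1])

```text
time: 15.9
tool_pos: [0.5652, -0.1803, 0.1456]
tool_rot: [0.417, -0.415, 0.572, -0.572]
contact_force: [-0.0, 3.4, 11.2]
gripper_width: 0.13
```

```bash
python3 snap.py w15;python3 - <<'E'
from h import *
for n,(x,y,w,h) in dict(top=(270,145,85,95),scene=(130,110,130,110)).items():
    s=cams.grab_frame(n)["image"];cv2.imwrite(f"pics/{n}15.png",cv2.resize(s[y:y+h,x:x+w,::-1],None,fx=5,fy=5,interpolation=cv2.INTER_CUBIC))
E
```

```text
15.9 [ 0.5652 -0.1803  0.1456] -107.91087284104849 [-0.0119  3.4238 11.1543] [0.6259 0.0374 0.3872] 0.1296881275509136 -0.12368034004289513
```

View pics/w15.png

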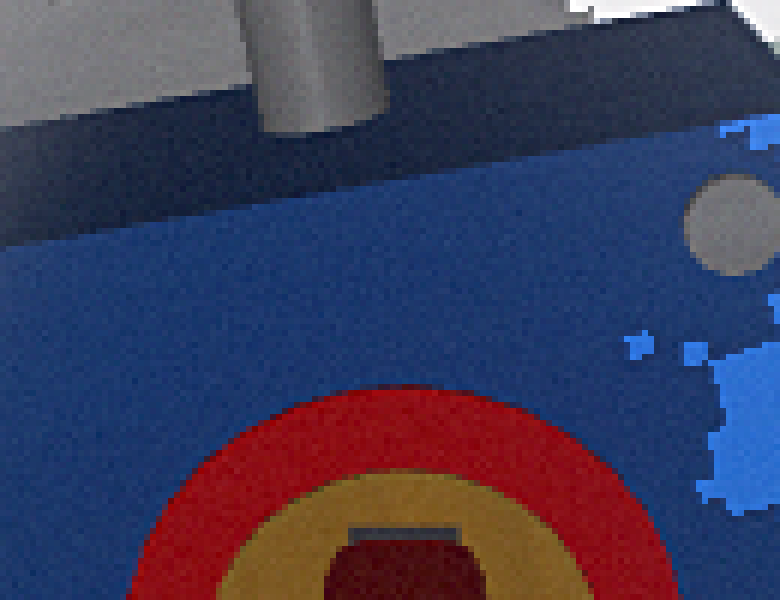

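View pics/scene15.png

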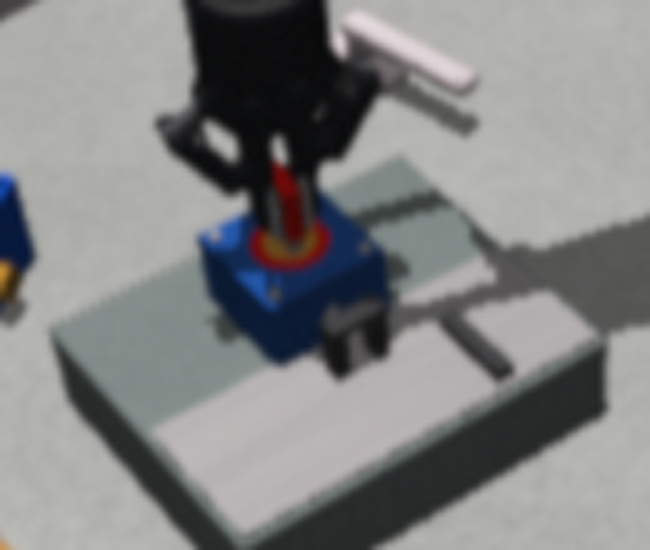

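View pics/top15.png

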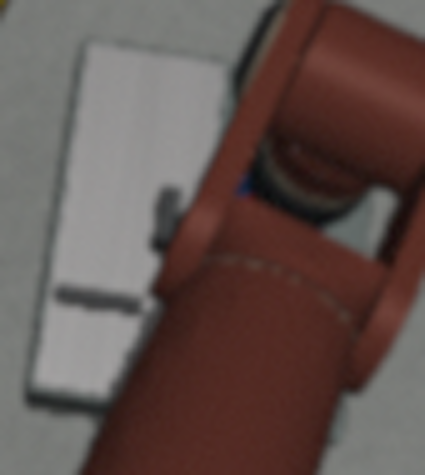

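Call:
play_rows(slide=[[0,0,0],[0,0,0],[0,0,0]], yaw=[2,2,0], grip=[1,1,1])

```text
time: 16.35
tool_pos: [0.5653, -0.1805, 0.1456]
tool_rot: [-0.397, 0.395, -0.586, 0.586]
contact_force: [-0.1, 2.8, 10.6]
gripper_width: 0.128
```

```bash
python3 snap.py w16;python3 - <<'E'
from h import *
f=cams.grab_frame("wrist");im=f["image"][:,:,::-1]
cv2.imwrite("pics/w16f.png",im)
E
```

```text
16.35 [ 0.5653 -0.1805  0.1456] -111.84434343049472 [-0.0567  2.7843 10.6271] [ 0.5338 -0.0333  0.6938] 0.12841458557741672 -0.054841273284799735
```

View pics/w16f.png

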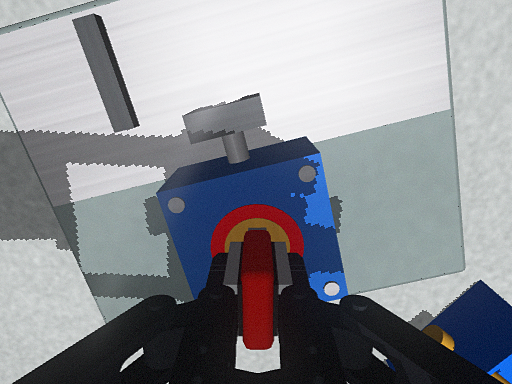

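Call:
play_rows(slide=[[0,0,0],[0,0,0],[0,0,0],[0,0,0],[0,0,0],[0,0,0]], yaw=[-1,0,0,0,0,0], grip=[1,1,1,1,1,1])

```text
time: 17.05
tool_pos: [0.5652, -0.1805, 0.1456]
tool_rot: [-0.402, 0.4, -0.582, 0.582]
contact_force: [1.1, 3.3, 10.7]
gripper_width: 0.131
```

```bash
python3 snap.py w17;python3 - <<'E'
from h import *
s=cams.grab_frame("scene")["image"][:,:,::-1];cv2.imwrite("pics/s17full.png",s)
o=cv2.imread("pics/scene0.png")
c=lambda i:cv2.resize(i[150:200,170:220],None,fx=8,fy=8,interpolation=cv2.INTER_CUBIC)
cv2.imwrite("pics/cmp17.png",np.hstack([c(o),c(s)]))
E
```

```text
17.05 [ 0.5652 -0.1805  0.1456] -110.84874042285043 [ 1.0779  3.3137 10.6839] [ 0.5176 -0.03    0.549 ] 0.13086174640452655 -0.07232450971472215
```

View pics/cmp17.png

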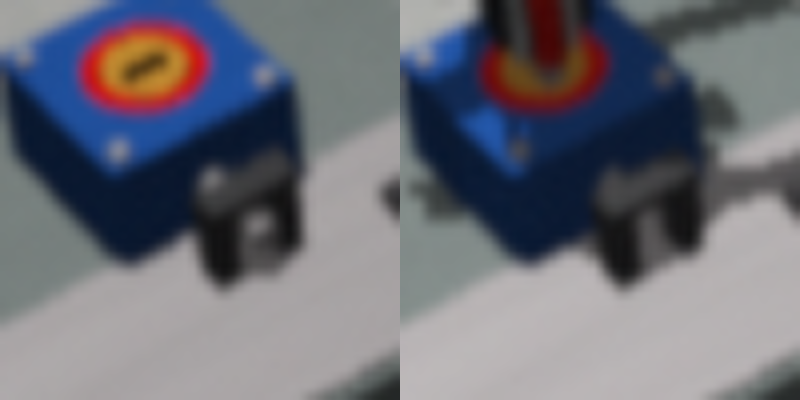

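View pics/s17full.png

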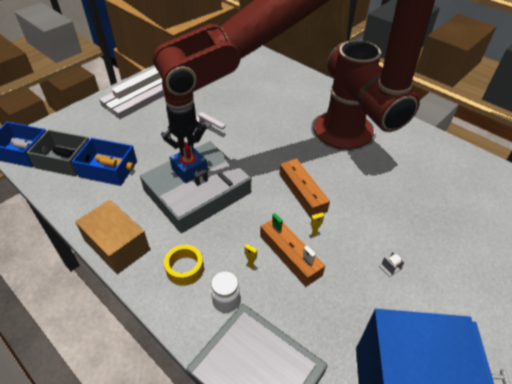

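The bolt tip has gone from the keeper's opening: it shows at (262,225) in the before crop and not in the after crop. The stop torque holds steady at 0.55 Nm, the white and green keys are still in the stand, and the bystanders haven't moved. Handing in.

```bash
python3 -c "
from plant import workorder,readout
print(workorder.job_done()); s=readout.state();print(s['time'],s['tool_pos'],s['ft_torque'],s['gripper_width'])"
```

```text
the job is handed in; nothing more can be done
None
the job is handed in; nothing more can be done
```

The red key is fully home in the red-ringed lock and turned a quarter turn clockwise to the stop. The arm is still gripping it and holding it turned. I handed the job in at about 17 s of the 51 s allowed, and no verdict was reported.

I took the key from the middle slot of the far stand. A clockwise twist of about 18° worked it past the first disc, and an anticlockwise twist of about 18–24° past the second.

- **Home:** the tool stopped at a height of 0.1456 m, against 0.1457 m predicted, with about 11 N of downward push still held.
- **At the stop:** the tool is turned about 103° clockwise of rest, which is the quarter turn plus play and give. Over the last 8° the torque rose from 0.15 to 0.69 Nm. I then eased back 1°, and it held at 0.55 Nm, above the 0.24 Nm needed to hold it.
- **Bolt and surroundings:** the bolt's tip no longer shows in the keeper's opening in the scene picture. The white and green keys are still in the stand and nothing else looks moved.
- **Limits of these checks:** the arm blocked the top camera's view of the lock, so the bolt check rests on that one scene picture and the torque rise. I could not read the robot's state after handing in.

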